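# Slide the tape roll through the posts into its holder

## Robot

A 6-joint arm with a two-finger parallel gripper is mounted at the origin on a cart in front of the work surface, level with it; the furniture and walls round the work are solid. World frame = base frame: x ahead of the robot, y to its left, z up, the work surface at z = 0. Lengths are in m, angles in rad, forces in N, time in s.
With the tool pointing down it reaches from about 0.275 to 0.75 m from the base axis. Payload 10.2 kg.
Tool frame: the origin (TCP) lies midway between the tips of the shut fingers; the grasp point (between the pads) lies 19 mm behind it (ctrl.tcp_to_grasp is the distance from the TCP to the grasp point, in m); z points along the fingers, x is the direction in which the jaws open and shut, and the axes are right-handed (so a half turn about z gives the same grasp; the last joint's range is limited). The gripper opens to 88 mm and grips with 3 to 60 N. Pads are 18 mm wide; open, the fingers measure 123 mm over their backs; the gripper's body (75 mm by 187 mm) begins 45 mm behind the grasp point.
Start: joints at [-1.563, 0.313, 1.498, -0, 1.331, -0.223], TCP at [0.12, -0.511, 0.239] pointing down, gripper open.
Joint ranges: [-2.94, 2.94], [-0.97, 2.17], [0.19, 2.56], [-1.23, 4.37], [0.02, 3.11], [-2.88, 2.88]. Speed limits (rad/s): [2.39, 2.39, 3.01, 3.14, 3.14, 3.14].

## Interface

Orientations are given as a unit quaternion [w, x, y, z].
In Python, from bench import ctrl gives the robot as it stands. The module is installed in compiled form; this text tells all that it offers. Calls block until the motion is done:
- ctrl.move_ptp(position, orientation): joint-space move of the TCP to a pose.
- ctrl.movel(position, ori=None, max_speed=0.15, force_limit=None): straight line of the TCP; ori=None keeps the orientation; max_speed is the mean speed in m/s. With force_limit (N) it stops when the force on the tool has changed by that much, and returns True; else False.
- ctrl.set_joints(angles): joint-space move.
- ctrl.move_gripper(opening): finger opening in m; the grip force is fixed at half the most; returns when the fingers have stopped.
- ctrl.sleep(seconds).
- ctrl.inverse_kinematics(position, orientation): joint angles nearest the present ones, or None.
- ctrl.read_camera(name): name is "scene" or "side" or "wrist"; returns a dict with "img" (400x640x3 uint8, blue, green, red), "camera_matrix" (3x3 intrinsics, pixels), "R" (3x3) and "t" (3): a world point X has camera coordinates R X + t. Camera axes: x right, y down, z forward; pixel columns grow to the right and rows downward; lengths in m; the calibration is good to about 2 mm. The wrist camera is an equidistant fisheye: a pixel r from the principal point sees the ray r / f radians off the axis. A picture is of the moment at which its call begins. There is no depth.
A pose or a line that the arm cannot do raises ctrl.PlanningError and nothing moves.
- ctrl.job_done(): hands the job in, once; it reports no verdict.
Readings, each from a call of its own:
- ctrl.get_clock(): time.
- ctrl.get_qpos(): joint angles.
- ctrl.get_qd(): joint speeds.
- ctrl.get_joint_torque(): joint torques, N m.
- ctrl.get_tool_pos(): TCP position.
- ctrl.get_orientation(): TCP orientation.
- ctrl.get_force(): force on the tool from outside, world axes, zero at the start.
- ctrl.get_torque(): the same for the moment, N m.
- ctrl.get_gripper_width(): finger opening in m.
Only numpy, scipy, OpenCV 4.12 (cv2) and the standard library are available. Lean on these libraries where they do the work, as an engineer would, in place of code of your own. Each camera call takes 0.05 s, during which the arm holds its last target.

## Task

Put the roll of tape away in its holder: with the fingertips, push the roll that lies at the front of the table along the tabletop, through the narrow gap between the holder's two short steel posts, until it rests against the back of the holder. Only push it: do not grip, lift or tip it. Leave the jars, the calculator and the marker where they are.

Things in the scene. Friction and masses are not known exactly. Their poses are not given: they have to be found in the camera images.
- tape_roll: roll of tan packing tape lying flat on the table, a disc 66 mm across and 24 mm high (treat its hole as filled), about 60 g, loose, sliding freely. Origin: centre of its underside, at table height. Being round, its yaw means nothing. A larger tape roll far back beside a jar is not part of the job.
- tape_holder: low tape holder fixed to the table, no floor. Origin: on the table midway between its two steel posts (12 mm thick, 32 mm tall, centres 42.5 mm to either side along its y; gap 73 mm). Its x axis points from the mouth into the bay (on the table about world -y): wooden side rails, 16 mm high, inner faces at y = +-39 mm; back stop, 22 mm high, inner face at x = 75 mm, so a seated roll's centre is at x = 42 mm.
- pickle_jar: bystander: pickle jar with a white lid, 68 mm across, 122 mm high, behind the work; origin at the centre of its underside. Fixed near it: two clip-top jars 134 mm high (the nearer one begins at world x = 0.535 m, y -0.10 to 0.0) and a scale 220 mm high (from x = 0.525 m, y 0.12 to 0.32): keep the gripper clear of them.
- small_jar: bystander: preserve jar with a yellowish lid, 60 mm across, 92 mm high, to the right behind the work; origin at the centre of its underside. Fixed at its right: a wooden crate up to about 230 mm high (x from 0.42 m, y below -0.22 m); pass well above it.
- calculator: bystander: pocket calculator lying flat, 68 x 115 x 13 mm, at the left front of the table; origin at the centre of its underside.
- marker: bystander: dark marker pen lying on the table, 125 mm long, 17 mm thick, at the right behind the small jar; origin at the centre of its underside.
Not all that is in view belongs to the job. What is shaped like the tape_roll but purple is not meant.

How it is judged:
By the outcome, as a careful person would: the job done as asked, in the order asked, and still so for the second after the job is handed in, with the robot touching nothing.
It also fails if it takes over 72 s, if anything falls off the work surface, if the arm or the gripper's body presses on something with over 40 N, if the wrist force passes 120 N, or if a joint passes its speed limit or range.

## Working session

There is one attempt and no reset: what is moved stays moved. The work goes in short steps, each a Python script; the robot and the scene stay as the last script left them, time stands still between calls to the robot, and variables do not carry over. Pictures are saved under pics/ and viewed, and the job is handed in when it is done.

```bash
mkdir -p pics; python3 - <<'E'
from bench import ctrl
import cv2,pickle
d={}
for n in("scene","side","wrist"):
    r=ctrl.read_camera(n); d[n]=r; cv2.imwrite(f"pics/{n}0.png",r["img"])
    print(n,r["camera_matrix"],r["R"],r["t"])
pickle.dump(d,open("c0.pkl","wb"))
print(ctrl.get_clock(),ctrl.get_gripper_width(),ctrl.get_orientation())
E
```

```text
scene [[369.78877024   0.         316.22556949]
 [  0.         369.78877024 198.40120298]
 [  0.           0.           1.        ]] [[-0.99012902 -0.13997853 -0.00710818]
 [-0.10151635  0.75118997 -0.65223314]
 [ 0.09663823 -0.64507336 -0.7579851 ]] [ 6.20017436e-01 -6.21526497e-04  1.06066828e+00]
side [[364.27783986   0.         317.18886752]
 [  0.         364.27783986 199.19856129]
 [  0.           0.           1.        ]] [[ 0.38033325  0.92480254  0.00932118]
 [ 0.59119684 -0.2353597  -0.77142213]
 [-0.71121931  0.29890814 -0.63625546]] [-0.34970113 -0.28667133  1.35580965]
wrist [[309.70691629   0.         324.74237814]
 [  0.         309.70691629 198.37273325]
 [  0.           0.           1.        ]] [[ 2.29114033e-01 -9.73399283e-01 -7.72155869e-04]
 [-9.31492110e-01 -2.19480239e-01  2.90087699e-01]
 [-2.82540631e-01 -6.57439056e-02 -9.56999755e-01]] [-0.52491175 -0.04067472  0.39040623]
0.15 0.08825635790638393 [-3.82965959e-04  7.83820402e-01 -6.20987389e-01 -3.06752358e-04]
```

View pics/scene0.png

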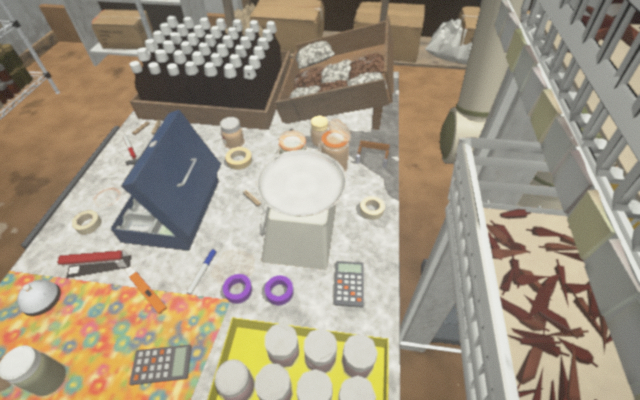

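View pics/side0.png

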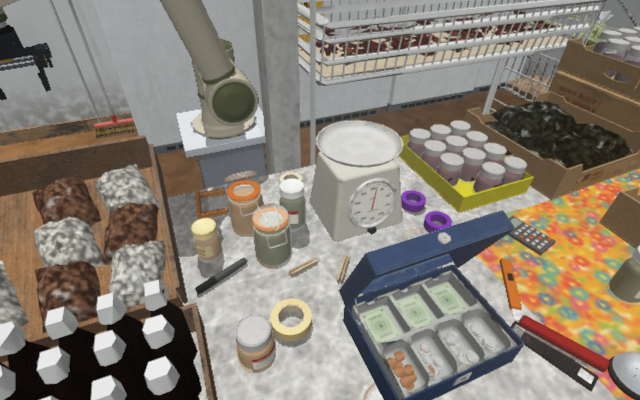

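View pics/wrist0.png

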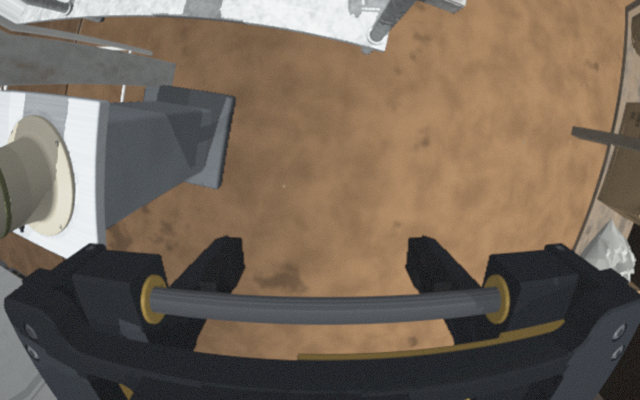

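The scene view shows the roll near (372,207), the holder near (375,150) and the calculator near (349,284). I'll enlarge those areas.

```bash
python3 - <<'E'
import cv2
a=cv2.imread("pics/scene0.png")[110:230,330:420]
cv2.imwrite("pics/sc1.png",cv2.resize(a,None,fx=5,fy=5,interpolation=cv2.INTER_CUBIC))
a=cv2.imread("pics/side0.png")[160:240,180:330]
cv2.imwrite("pics/sd1.png",cv2.resize(a,None,fx=5,fy=5,interpolation=cv2.INTER_CUBIC))
E
```

```text
(no output)
```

View pics/sc1.png

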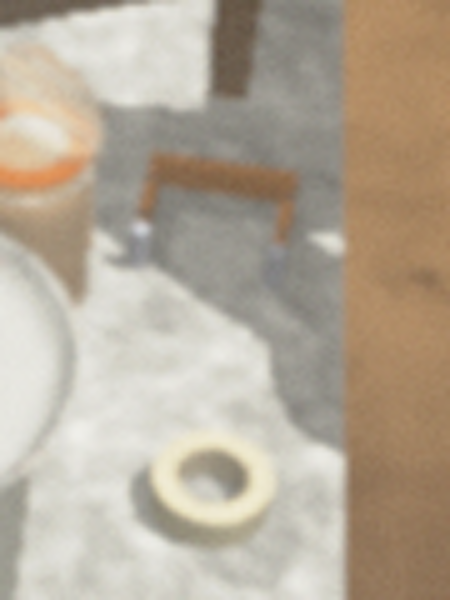

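View pics/sd1.png

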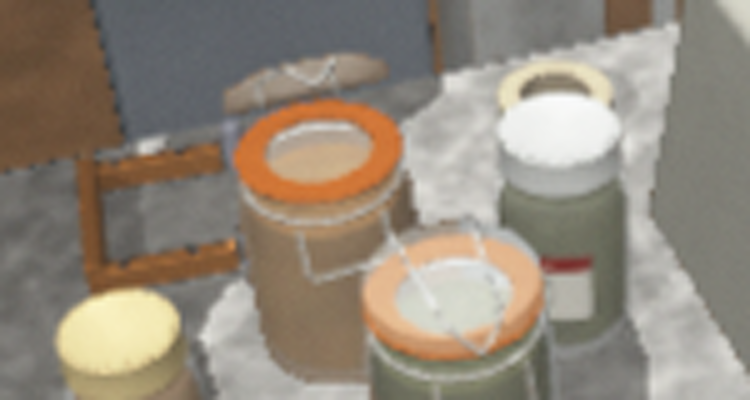

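```bash
cat > h.py <<'E'
import numpy as np,cv2,pickle
def ray(c,uv,z):
    K,R,t=c["camera_matrix"],c["R"],np.array(c["t"])
    C=-R.T@t; d=R.T@np.linalg.solve(K,[uv[0],uv[1],1]); return (C+d*(z-C[2])/d[2])[:2]
def proj(c,P):
    K,R,t=c["camera_matrix"],c["R"],np.array(c["t"])
    q=(K@(R@np.atleast_2d(P).T+t[:,None])).T; return q[:,:2]/q[:,2:]
def o(x,y): return (330+(x+.5)/5-.5,110+(y+.5)/5-.5)
def circ(x,y,r,z,n=40):
    a=np.linspace(0,2*np.pi,n); return np.c_[x+r*np.cos(a),y+r*np.sin(a),0*a+z]
def hold(x,y,yaw):
    M=np.array([[np.cos(yaw),-np.sin(yaw)],[np.sin(yaw),np.cos(yaw)]])
    f=lambda P:np.c_[np.array(P)[:,:2]@M.T+[x,y],np.array(P)[:,2]]
    out=[]
    for s in(1,-1):
        for z in(0,.032): out.append(f(circ(0,s*.0425,.006,z)))
        out.append(f([[0,s*.039,.016],[.075,s*.039,.016]]))
    out.append(f([[.075,-.039,.022],[.075,.039,.022]]))
    out.append(f([[.075,-.039,0],[.075,.039,0]]))
    return out
E
python3 - <<'E'
from h import *
c=pickle.load(open("c0.pkl","rb"))["scene"]; s=pickle.load(open("c0.pkl","rb"))["side"]
print("roll",ray(c,o(213,478),.024))
L=ray(c,o(141,222),.032);R=ray(c,o(275,247),.032);print("posts top",L,R,np.linalg.norm(L-R),"base",ray(c,o(141,262),0),ray(c,o(275,282),0))
print("stop inner top", ray(c,o(155,184),.022),ray(c,o(290,200),.022))
s5=lambda x,y:(180+(x+.5)/5-.5,160+(y+.5)/5-.5)
print("side roll top",ray(s,s5(556,92),.024),"smalljar",ray(s,s5(118,328),.092),"pickle",ray(s,s5(560,130),.122))
print("side stop inner top",ray(s,s5(97,155),.022),ray(s,s5(105,265),.022),ray(s,s5(150,145),.032))
for n,uv in dict(calc1=(340,262),calc2=(362,263),calc3=(363,305),calc4=(334,303)).items(): print(n,ray(c,uv,.013))
for n,uv in dict(pur1=(279,290),pur2=(237,288),tableedge1=(399,210),te2=(399,300)).items(): print(n,ray(c,uv,.0))
print("scale base",ray(c,(264,257),0),ray(c,(329,265),0))
E
```

```text
roll [0.45530704 0.10808175]
posts top [ 0.50849329 -0.08494572] [ 0.42626528 -0.07334334] 0.08304252580575543 base [ 0.50588152 -0.08324312] [ 0.42210343 -0.07635142]
stop inner top [ 0.50202439 -0.13278052] [ 0.41668991 -0.12884577]
side roll top [0.45608175 0.10819493] smalljar [ 0.63932028 -0.15512386] pickle [0.61343136 0.05933159]
side stop inner top [ 0.41588498 -0.14490273] [ 0.5100734  -0.15468135] [ 0.43120172 -0.11691342]
calc1 [0.52550591 0.29219169]
calc2 [0.47156711 0.28765752]
calc3 [0.46275094 0.396829  ]
calc4 [0.52847611 0.40103621]
pur1 [0.66184708 0.38023585]
pur2 [0.76240344 0.38883839]
tableedge1 [0.37856323 0.09523732]
te2 [0.37974918 0.36693605]
scale base [0.71830707 0.29601286] [0.55206946 0.29664476]
```

```bash
python3 - <<'E'
from h import *
from bench import ctrl
from scipy.spatial.transform import Rotation as Ro
w=pickle.load(open("c0.pkl","rb"))["wrist"]
q=ctrl.get_orientation();T=Ro.from_quat([q[1],q[2],q[3],q[0]]).as_matrix()
C=-w["R"].T@w["t"];print("cam",C,"in tool",T.T@(C-ctrl.get_tool_pos()),"cam z in tool",T.T@w["R"].T[:,2]); print(T)
for sg in(1,-1):
  X=np.array([0,sg,0.]);Z=np.array([0,0,-1.]);M=np.c_[X,np.cross(Z,X),Z];qq=Ro.from_matrix(M).as_quat()
  qq=[qq[3],*qq[:3]];print(sg,qq,M[:,1])
  for p in([.45,.05,.26],[.455,.17,.01],[.465,-.06,.01]): print(ctrl.inverse_kinematics(p,qq))
E
```

```text
cam [ 0.19268209 -0.49420919  0.38501258] in tool [ 0.00022309 -0.07453569 -0.14670269] cam z in tool [2.85157160e-04 2.90297976e-01 9.56936259e-01]
[[ 2.28749138e-01 -9.73485404e-01 -5.24345191e-06]
 [-9.73484934e-01 -2.28749033e-01  9.81331755e-04]
 [-9.56511575e-04 -2.19374372e-04 -9.99999518e-01]]
1 [np.float64(0.0), np.float64(0.7071067811865475), np.float64(0.7071067811865475), np.float64(0.0)] [ 1. -0.  0.]
[-1.49118422e-01  1.35606642e-01  1.66440337e+00 -4.44089210e-16
  1.34158264e+00 -1.71991475e+00]
[ 1.15779074e-01  5.49985941e-01  1.84231657e+00 -4.44089210e-16
  7.49290140e-01 -1.45501725e+00]
[-3.78991199e-01  5.24376998e-01  1.89205719e+00 -4.44089210e-16
  7.25158464e-01 -1.94978753e+00]
-1 [np.float64(-0.0), np.float64(0.7071067811865475), np.float64(-0.7071067811865475), np.float64(0.0)] [-1. -0. -0.]
[-1.49118422e-01  1.35606642e-01  1.66440337e+00 -4.44089210e-16
  1.34158264e+00  1.42167790e+00]
[ 1.15779074e-01  5.49985941e-01  1.84231657e+00 -4.44089210e-16
  7.49290140e-01  1.68657540e+00]
[-3.78991199e-01  5.24376998e-01  1.89205719e+00 -4.44089210e-16
  7.25158464e-01  1.19180513e+00]
```

```bash
cat >> h.py <<'E'
from scipy.spatial.transform import Rotation as Ro
def ori(ang):  # tool x = direction (cos,sin)(ang) ; down
    X=np.array([np.cos(ang),np.sin(ang),0]);Z=np.array([0,0,-1.])
    q=Ro.from_matrix(np.c_[X,np.cross(Z,X),Z]).as_quat(); return [q[3],*q[:3]]
def fproj(w,P):
    K,R,t=w["camera_matrix"],w["R"],np.array(w["t"])
    X=np.atleast_2d(P)@R.T+t; rr=np.hypot(X[:,0],X[:,1]); th=np.arctan2(rr,X[:,2])
    return np.c_[K[0,0]*th*X[:,0]/rr+K[0,2],K[1,1]*th*X[:,1]/rr+K[1,2]]
def fray(w,uv,z):
    K,R,t=w["camera_matrix"],w["R"],np.array(w["t"])
    d=np.array([(uv[0]-K[0,2])/K[0,0],(uv[1]-K[1,2])/K[1,1]]);th=np.linalg.norm(d)
    d=np.r_[d/th*np.sin(th),np.cos(th)];d=R.T@d;C=-R.T@t;return (C+d*(z-C[2])/d[2])[:2]
E
python3 - <<'E'
from h import *
from bench import ctrl
q=ctrl.get_orientation()
ctrl.movel([.12,-.49,.42],max_speed=.25)
ctrl.move_ptp([.42,-.02,.40],ori(np.pi/2))
ctrl.movel([.44,.0,.30],max_speed=.2)
ctrl.move_gripper(0.0)
w=ctrl.read_camera("wrist");cv2.imwrite("pics/w1.png",w["img"]);pickle.dump(w,open("w1.pkl","wb"))
print(ctrl.get_clock(),ctrl.get_tool_pos(),ctrl.get_gripper_width())
E
```

```text
5.0583 [ 4.40003079e-01 -7.60435188e-07  2.99994340e-01] 0.00040481442393804843
```

View pics/w1.png

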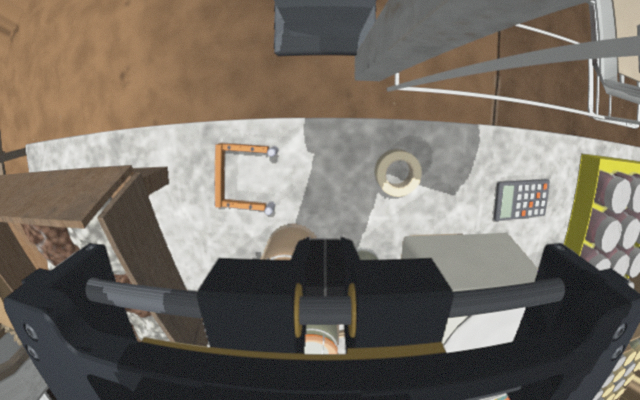

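The wrist view shows the roll at (399,174), the holder's posts near (272,153) and (270,211), and its back bar at column 220. Next I'll enlarge it with my model overlaid.

```bash
cat > ov.py <<'E'
from h import *
def overlay(w,H,roll,box,k,out,f=fproj,extra=()):
    u0,u1,v0,v1=box; a=cv2.resize(w["img"][v0:v1,u0:u1],None,fx=k,fy=k,interpolation=cv2.INTER_CUBIC)
    L=hold(*H)+[circ(*roll,.033,.024),circ(*roll,.033,0)]+list(extra)
    for P in L:
        q=((f(w,P)-[u0,v0]+.5)*k-.5).round().astype(int)
        cv2.polylines(a,[q.reshape(-1,1,2)],False,(0,0,255),1)
    cv2.imwrite(out,a)
E
python3 - <<'E'
from ov import *
w=pickle.load(open("w1.pkl","rb"))
overlay(w,(.466,-.079,np.radians(-95)),(.4555,.108),(205,435,130,230),3.4,"pics/o1.png")
a=w["img"][130:230,205:435];cv2.imwrite("pics/o1r.png",cv2.resize(a,None,fx=3.4,fy=3.4,interpolation=cv2.INTER_CUBIC))
E
```

```text
(no output)
```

View pics/o1.png

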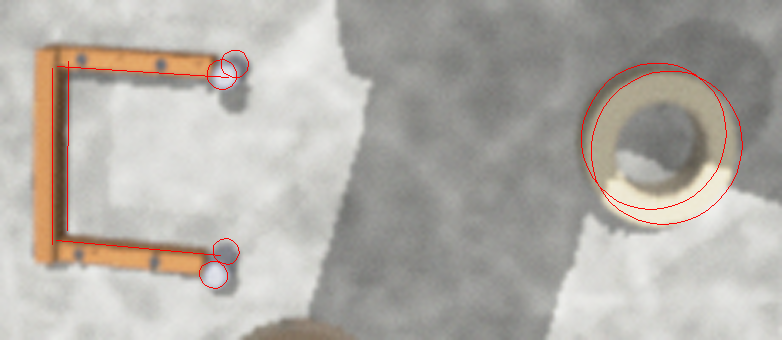

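View pics/o1r.png

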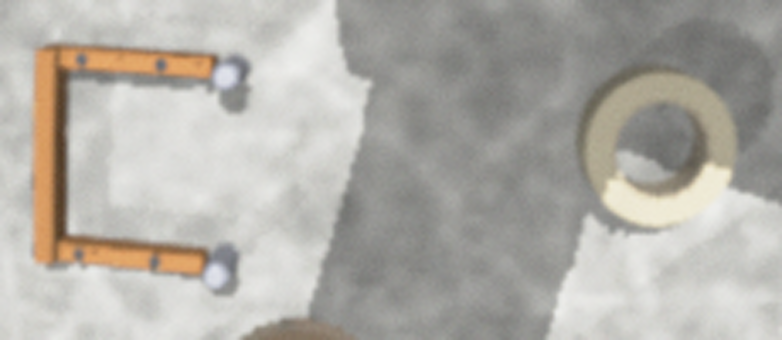

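```bash
python3 - <<'E'
from ov import *
from bench import ctrl
H=(.466,-.077,np.radians(-96.2)); r=np.array([.457,.107])
a=np.array([np.cos(H[2]),np.sin(H[2])]); T=np.array(H[:2])-a*.055
d=(T-r)/np.linalg.norm(T-r); p=r-d*(.033+.0175+.014); th=np.arctan2(d[1],d[0])
print(T,d,p,np.degrees(th))
ctrl.move_ptp([*p,.25],ori(th+np.pi))
ctrl.movel([*p,.06]);ctrl.movel([*p,.010],max_speed=.05,force_limit=6)
for n in("wrist","scene"):
    w=ctrl.read_camera(n);pickle.dump(w,open(n+"2.pkl","wb"));cv2.imwrite(f"pics/{n}2.png",w["img"])
    if n=="wrist": overlay(w,H,r,(200,500,100,300),2.6,"pics/o2.png")
    else: overlay(w,H,r,(320,420,110,260),4,"pics/o2s.png",proj)
print(ctrl.get_clock(),ctrl.get_tool_pos(),ctrl.get_force())
E
```

```text
[ 0.47193996 -0.0223217 ] [ 0.1147623  -0.99339298] [0.44959783 0.17107385] -83.410084687729
8.4667 [0.44978773 0.17108468 0.01027457] [ 0.43244047  0.24523421 -0.04226348]
```

View pics/wrist2.png

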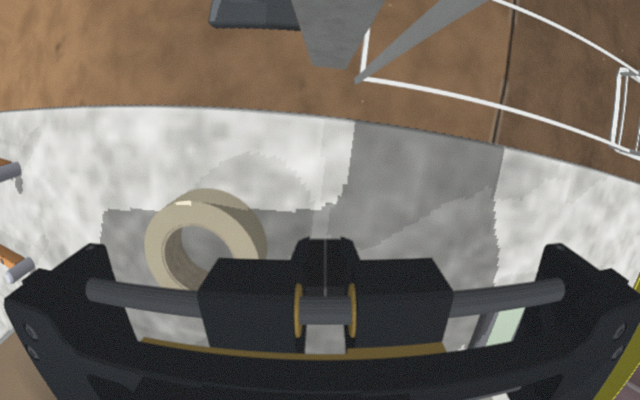

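View pics/o2.png

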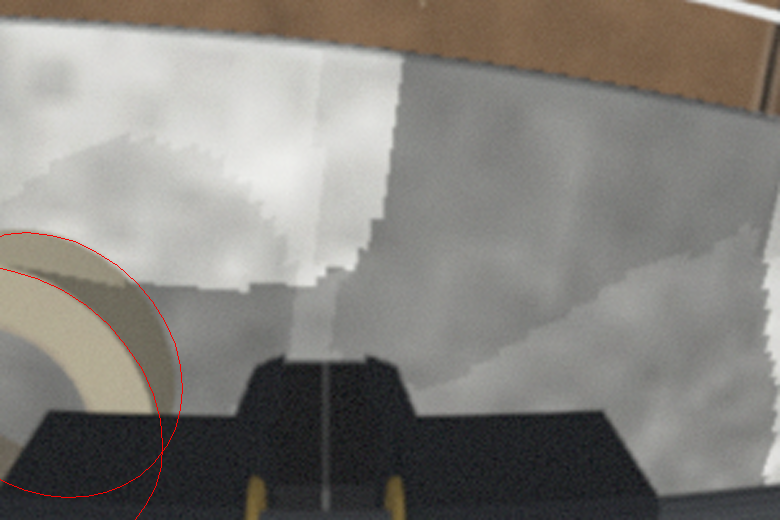

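View pics/o2s.png

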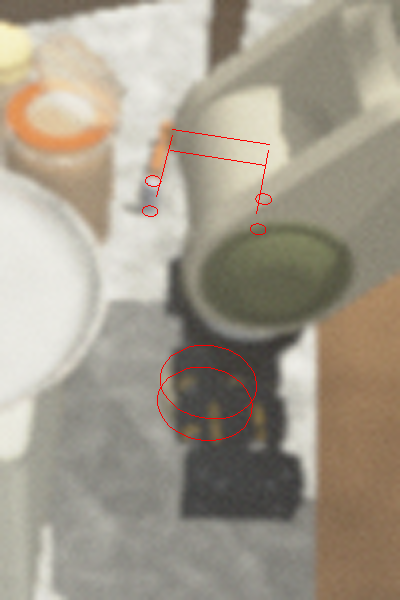

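```bash
cat > look.py <<'E'
from ov import *
from bench import ctrl
H=(.466,-.077,np.radians(-96.2))
def look(k,r,box=(0,330,110,300)):
    w=ctrl.read_camera("wrist");pickle.dump(w,open(f"w{k}.pkl","wb"))
    overlay(w,H,r,box,2.3,f"pics/o{k}.png"); print(ctrl.get_clock(),ctrl.get_tool_pos(),ctrl.get_force())
E
python3 - <<'E'
from look import *
r=np.array([.457,.107]);T=np.array([.47194,-.02232]);d=np.array([.11476,-.99339])
n=r+d*.06
ctrl.movel([*(n-d*.0505),.010],max_speed=.06,force_limit=15)
look(3,n)
E
```

```text
9.9 [0.45806638 0.09778634 0.01000107] [ 0.64127896 -0.44159833  0.07269204]
```

View pics/o3.png

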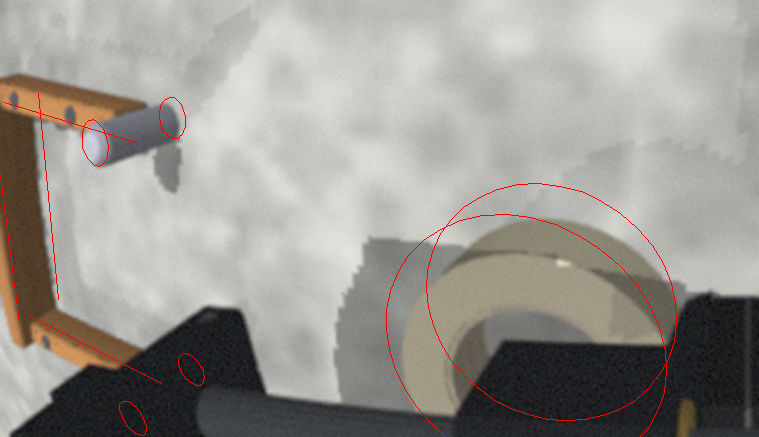

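```bash
cat >> look.py <<'E'
from scipy.optimize import least_squares
def fit(w,top,base,box,k=2.3):
    pts=[]
    for l,z in((top,.024),(base,0.)):
        for x,y in l: pts.append(fray(w,(box[0]+(x+.5)/k-.5,box[2]+(y+.5)/k-.5),z))
    pts=np.array(pts); s=least_squares(lambda c:np.hypot(*(pts-c).T)-.033,pts.mean(0)+[.02,0]); return s.x,s.fun
E
python3 - <<'E'
from look import *
w=pickle.load(open("w3.pkl","rb"))
x,f=fit(w,[(403,345),(422,300),(450,268),(490,253)],[(545,219),(600,229),(650,268),(679,315),(490,237)],(0,330,110,300))
print(x,f)
overlay(w,H,x,(0,330,110,300),2.3,"pics/o3b.png")
E
```

```text
[0.47252188 0.05071212] [-2.58966524e-04 -6.51701618e-04  5.92422849e-04  8.91091400e-04
  9.17593894e-05  4.16438744e-04 -5.64093380e-04 -5.03993472e-04
 -9.70748392e-04]
```

View pics/o3b.png

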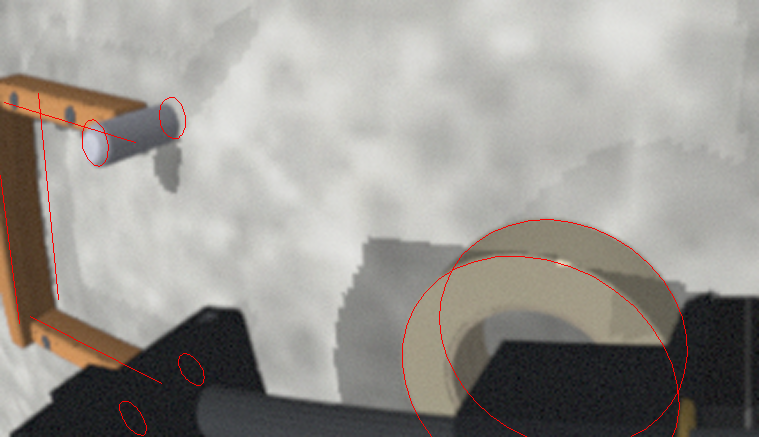

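```bash
cat >> look.py <<'E'
def push(r,T,back=.012,off=.0485,bias=0.,speed=.06,z=.010):
    """retreat, align behind r towards T, push roll centre to T"""
    r=np.array(r);T=np.array(T);d=(T-r)/np.linalg.norm(T-r);nl=np.array([-d[1],d[0]])
    th=np.arctan2(d[1],d[0]);o=ori(th+np.pi);c=np.array(ctrl.get_tool_pos()[:2])
    p=r-d*(off+back)+nl*bias
    ctrl.movel([c[0],max(p[1],c[1]+.01),z],max_speed=.1,force_limit=15)
    ctrl.movel([*p,z],ori=o,max_speed=.06,force_limit=15)
    return ctrl.movel([*(T-d*off+nl*bias),z],max_speed=speed,force_limit=15)
E
python3 - <<'E'
from look import *
print(push([.4725,.0507],[.4722,.016],bias=0)); look(4,(.4722,.016))
E
```

```text
False
11.5583 [0.4725833  0.06471938 0.00998462] [0.27673731 0.11260923 1.37030528]
```

View pics/o4.png

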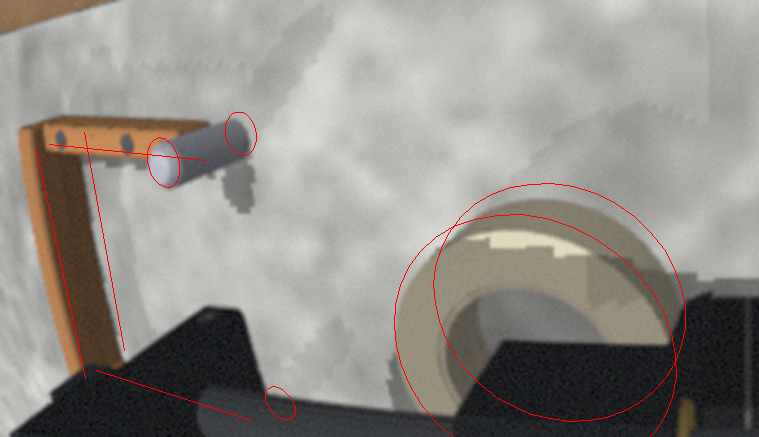

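```bash
python3 - <<'E'
from look import *
w=pickle.load(open("w4.pkl","rb"))
x,f=fit(w,[(389,350),(405,297),(430,263),(463,238)],[(545,199),(600,212),(645,243),(676,290)],(0,330,110,300))
print(x,f)
overlay(w,H,x,(0,330,110,300),2.3,"pics/o4b.png")
E
```

```text
[0.47615606 0.01522238] [ 1.58977514e-03 -7.17857398e-04 -7.61636528e-04  3.51706576e-04
  5.24479888e-05  1.56692534e-04  2.96300841e-04  3.58244670e-04]
```

View pics/o4b.png

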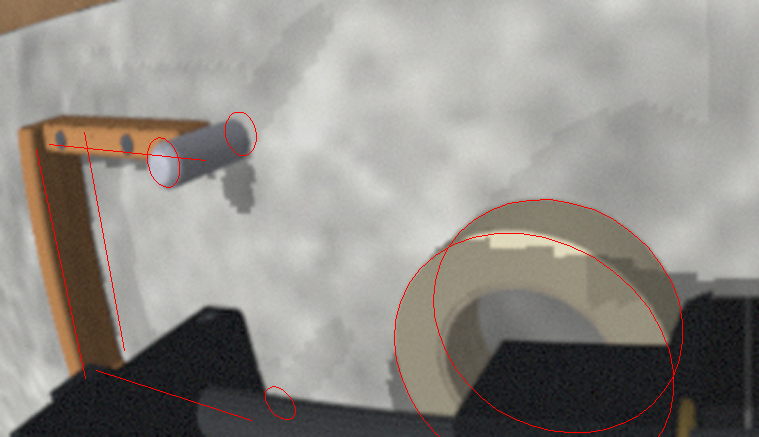

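```bash
python3 - <<'E'
from look import *
print(push([.476,.0153],[.4695,-.0440],bias=.003)); look(5,(.4695,-.044))
E
```

```text
False
13.575 [0.47776548 0.00412609 0.00998651] [-0.37022825  0.49793406 -1.17711253]
```

View pics/o5.png

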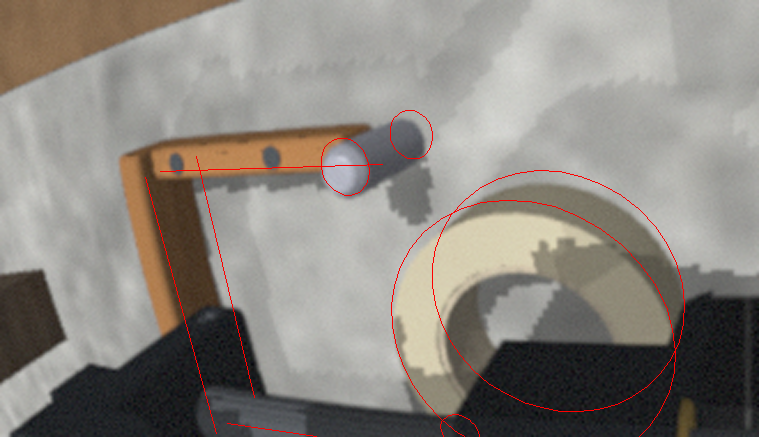

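```bash
python3 - <<'E'
from look import *
w=pickle.load(open("w5.pkl","rb"))
x,f=fit(w,[(391,320),(405,276),(430,243),(463,220)],[(545,183),(600,195),(645,226),(676,272)],(0,330,110,300))
print(x,f)
p=lambda x,y,z:fray(w,((x+.5)/2.3-.5,110+(y+.5)/2.3-.5),z)
print("post top",p(346,167,.032),"base",p(404,142,0)); a=np.array([np.cos(H[2]),np.sin(H[2])]);n=np.array([-a[1],a[0]])
print("model",np.array(H[:2])-n*.0425, "roll s,lat",(x-H[:2])@a,(x-H[:2])@n)
overlay(w,H,x,(0,330,110,300),2.3,"pics/o5b.png")
E
```

```text
[ 0.47244901 -0.04433455] [ 5.97993882e-04 -3.81106466e-04 -3.54239287e-04  3.30997777e-04
 -8.74050279e-05  7.14712827e-05  7.30257173e-05  8.96511401e-05]
post top [ 0.42389592 -0.07198526] base [ 0.4253632  -0.07470325]
model [ 0.42374858 -0.07241003] roll s,lat -0.03317087575343093 0.002883437277239224
```

View pics/o5b.png

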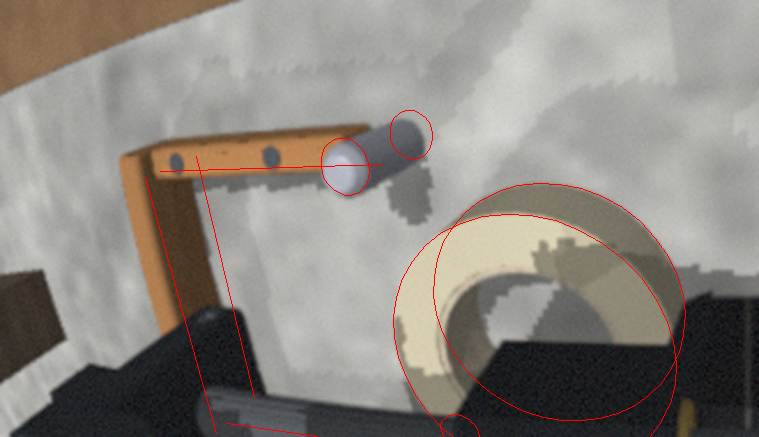

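```bash
python3 - <<'E'
from look import *
print(push([.4724,-.0443],[.4655,-.076],bias=.004)); look(6,(.467,-.076),(60,390,110,300))
E
```

```text
False
15.1083 [ 0.47976174 -0.02926322  0.01002195] [-0.14691871 -0.21647989  0.92578231]
```

View pics/o6.png

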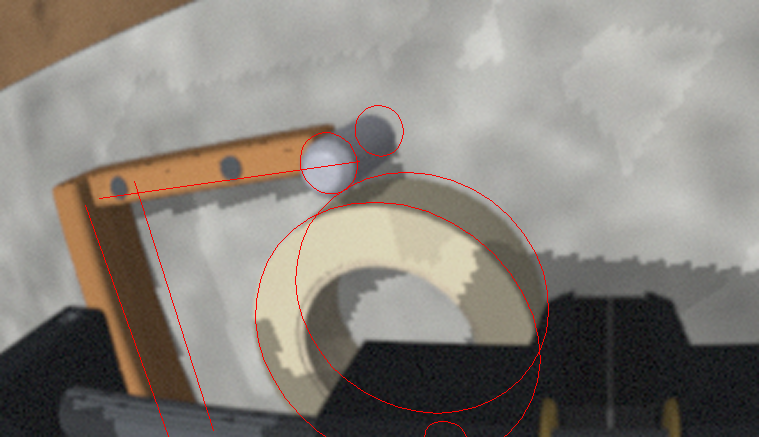

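```bash
python3 - <<'E'
from look import *
print(push([.467,-.076],[.4622,-.1235],bias=.002,speed=.04)) if False else None
r=np.array([.467,-.076]);T=np.array([.4620,-.1235]);d=(T-r)/np.linalg.norm(T-r);nl=np.array([-d[1],d[0]])
o=ori(np.arctan2(d[1],d[0])+np.pi);c=np.array(ctrl.get_tool_pos()[:2]);off=.0485
ctrl.movel([c[0],c[1]+.01,.01],max_speed=.1)
ctrl.movel([*(r-d*(off+.012)+nl*.003),.01],ori=o,max_speed=.06)
print(ctrl.movel([*(T-d*off+nl*.003),.01],max_speed=.04,force_limit=5))
look(7,(.4625,-.1188),(60,390,110,300))
E
```

```text
True
16.9833 [ 0.47012126 -0.07278447  0.00982462] [0.79033158 2.94314129 2.85398953]
```

View pics/o7.png

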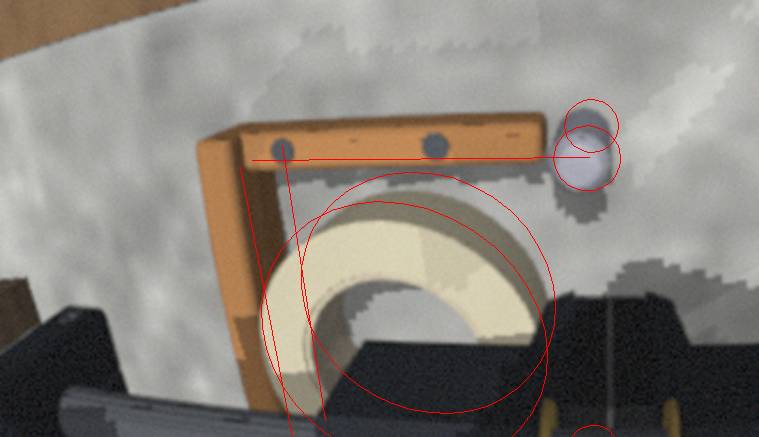

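It stopped on force, with the roll apparently against the back stop. Next I'll retreat, rise and check from above.

```bash
python3 - <<'E'
from look import *
c=ctrl.get_tool_pos()
ctrl.movel([c[0],c[1]+.025,.01],max_speed=.06)
ctrl.movel([c[0]-.02,c[1]+.03,.30],max_speed=.15)
ctrl.movel([.42,.03,.33],ori=ori(np.pi/2))
ctrl.sleep(.3)
look(8,(.464,-.1185),(205,325,110,220))
s=ctrl.read_camera("side");cv2.imwrite("pics/s8.png",s["img"]);s=ctrl.read_camera("scene");cv2.imwrite("pics/sc8.png",s["img"])
w=pickle.load(open("w8.pkl","rb"));cv2.imwrite("pics/w8.png",w["img"])
overlay(w,H,(.464,-.1185),(190,330,110,210),5,"pics/o8.png")
E
```

```text
20.7 [0.42008854 0.02970234 0.32979937] [-0.72655923 -0.09241557  0.13731149]
```

View pics/o8.png

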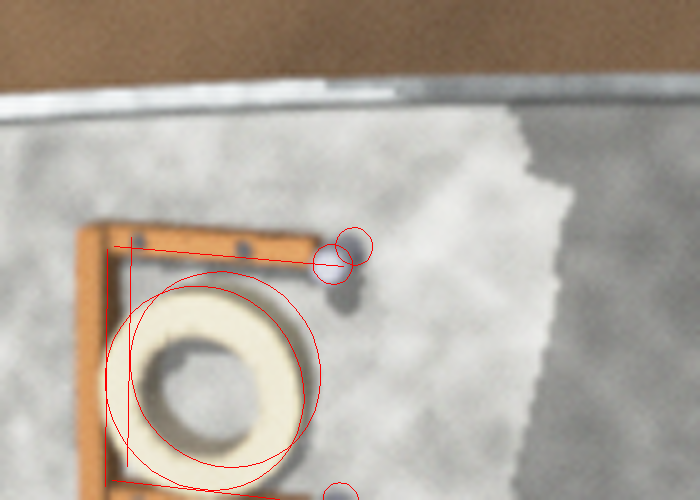

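View pics/w8.png

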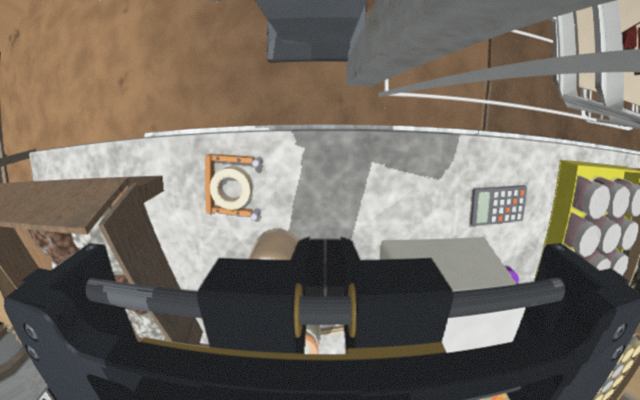

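View pics/s8.png

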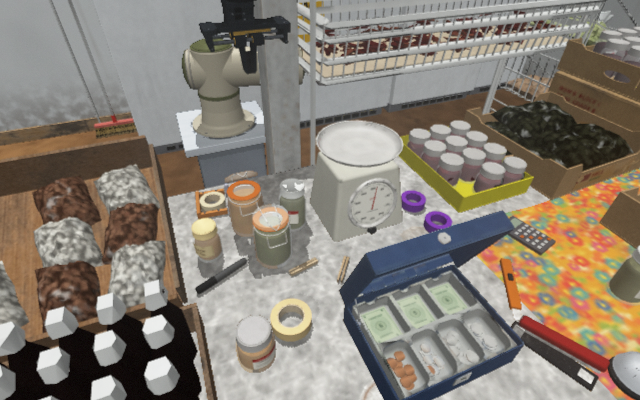

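The roll (231,187 in the wrist view) is inside the holder with its edge against the back stop. The bystanders look unmoved and the gripper is clear, so I'm handing in.

```bash
python3 -c "
from bench import ctrl
ctrl.job_done();print(ctrl.get_clock())"
```

```text
the job is handed in; nothing more can be done
the job is handed in; nothing more can be done
```

The tape roll is in its holder, resting against the back stop. I pushed it along the table with the shut fingertips in five short pushes, re-measuring its position between them, and never gripped or lifted it.

- **Seating:** the last push was stopped by its 5 N force limit, about where the roll should meet the back stop. After backing off, the wrist view shows the roll between the rails, lying flat and touching the stop. It sits a few millimetres off-centre, towards the right rail seen going in (+x side).
- **Bystanders:** in the wrist and side views the jars, calculator and marker look unmoved. I judged this by eye and did not measure it. The gripper was clear of everything.
- **Limits:** about 21 s of the 72 s were used. The wrist forces I read stayed below about 5 N.
- **What disagreed:** on the first three pushes the roll drifted 3 to 9 mm towards +x, and I corrected that on the following pushes. My overlay of the holder was off by 1 to 2 mm at the base of the one post I measured.

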